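# Fit the block cover on the digester and catch it

## Task

Cover the digester's heating block: take the loose metal cover plate by its handle, lay it on top of the block's two studs about a centimetre out of line with them, and slide it across them until its two holes drop over the studs and it lies flat, fully home on the block. Then slide the digester's catch all the way in so that its tongue holds the plate's edge down, and let go. Leave the vial rack, the reagent bottle and the photometer where they stand.

Things in the scene. Friction and masses are not known exactly. Their poses are not given: they have to be found in the camera images.
- plate_handle (a point): Centre of the loose cover plate's handle, a black rib 14 mm thick (x), 52 mm long (y), standing 35 mm above the plate's upper face in its middle. This point is half-way up and along it, 22.5 mm above the plate's underside; z up out of the plate. The plate starts flat on the bench, handle up.
- plate_base (a point): Centre of the cover plate's underside, same axes as the handle. The plate is bare aluminium, 80 mm (x) by 140 mm (y) by 5 mm, 0.14 to 0.28 kg with its handle, with two 13 mm through holes on its long centre line at y = +46 and -46 mm. It fits either way round (half a turn changes nothing).
- studs: Two fixed upright steel studs on the block, at y = +46 and -46 mm; origin midway between them on the block's upper face, 83 mm above the bench; z up. Each 10 mm in diameter, 12 mm tall, top bevelled to 7 mm over the last 1.5 mm. Plate home: plate_base is at this origin, its y along this y (either way round), flat on the block, studs 7 mm proud of it.
- digester: Blue digester, fixed to the bench: casing 240 x 240 x 80 mm, keypad towards -x; origin at the centre of its underside, axes as the studs'. Its aluminium block, 96 (x) by 156 mm (y) with its face 83 mm up, is centred on the studs' origin, at x = 30, y = 18 mm from here.
- catch_knob (a point): Middle of the catch's upright black knob (14 mm diameter, 28 mm tall), 27 mm above the block's face, axes as the studs'. At y = -112 mm from the studs' origin when fully back; moves towards +y. It stands on a steel carriage 30 mm (x) by 24 mm (y), 13 mm above the face at its top; its 6 mm tongue reaches 32 mm in +y from the knob's axis, underside 7 mm above the face.
- catch (a joint): Slide of the catch in m: 0 fully back, clear of the plate; 0.024 fully in, its tongue 14 mm over the edge of the seated plate. About 1.5 N of friction; it stays where it is left. Starts at 0 to 0.005. The tongue cannot pass over the plate unless the plate is home.
- rack: White vial rack with vials, 60 by 160 by 82 mm, loose; origin at the centre of its underside.
- reagent: Amber reagent bottle, 60 mm in diameter, 130 mm tall, loose; origin at the centre of its underside.
- photometer: Blue tabletop photometer, 150 by 180 by 65 mm, loose; origin at the centre of its underside.
Not all that is in view belongs to the job. There is more than one size of the part that bears plate_handle; the job needs the largest.

How it is judged:
By the outcome, as a careful person would: the job done as asked, in the order asked, and still so for the second after the job is handed in, with the robot touching nothing.
It also fails if it takes over 51 s, if anything falls off the work surface, if the arm or the gripper's body presses on something with over 40 N, if the wrist force passes 120 N, or if a joint passes its speed limit or range.

## Robot

A 7-joint arm with a two-finger parallel gripper is mounted at the origin on the work surface. World frame = base frame: x ahead of the robot, y to its left, z up, the work surface at z = 0. Lengths are in m, angles in rad, forces in N, time in s.
With the tool pointing down it reaches from about 0.35 to 0.9 m from the base axis. Payload 8.1 kg.
Tool frame: the origin (TCP) lies between the finger pads; the fingertips stand 8 mm ahead of it and the grasp point (between the pads) lies 11 mm behind it; z points along the fingers, y is the line along which they close (so a half turn about z gives the same grasp; the last joint's range is limited). The gripper opens to 85 mm and grips with 20 to 120 N. Pads are 22 mm wide; open, the fingers measure 114 mm over their backs; the gripper's body (76 mm by 85 mm) begins 54 mm behind the grasp point. The pads swing forward as they close: fully open they stand 13 mm farther back than shut.
Start: joints at [1.184, 0.434, 0.025, 1.573, -0.012, 1.134, -0.075], TCP at [0.175, -0.6, 0.239] pointing down, gripper open.
Joint ranges: [-2.62, 2.62], [-0.44, 2.09], [-1.27, 1.32], [0.08, 2.57], [-1.32, 4.46], [0.12, 2], [-2.74, 2.74]. Speed limits (rad/s): [2.22, 2.22, 3.01, 3.01, 3.14, 3.14, 3.14].

## Interface

Orientations are given as a rotation vector (axis times angle).
In Python, from workcell import robot, imaging gives the robot as it stands.
- The arm moves only by the tool carry_out, never from a script. Its argument "plan" is a list of rows, each a list of 6 numbers: the shift along the world's x, y, z in m, then the turn, a rotation vector about the world's x, y, z in rad. In form: [[x, y, z, rx, ry, rz], ...]. A call has 1 to 8 rows; each row is the pose to reach, as a shift and turn from the pose commanded when the call began; what a row does not reach only later rows make up. A row lasts 1/10 s, in which the tool goes at most 50 mm and 8.59 degrees, less where a joint would pass 70% of its speed; a pose out of reach is approached as far as the arm can. A call with a gripper value outside its range is refused whole. "hand" is the finger opening in m, from 0 to 0.0854, set as the call begins (left out, the last holds). The fingers move at their own pace and stop on an object; "grip_force" is the grip in N (left out, the last holds). Time passes only in rows, so rows that repeat a pose let the fingers close. It gives the time, the measured TCP pose, the force, the opening and the grip force at its end, in the units of the state.
- robot.state(): the state, without advancing time (a new reading comes with each control period).
- imaging.get_image(name): name is "scene" or "top" or "wrist"; returns a dict with "pixels" (420x560x3 uint8, red, green, blue), "z_map" (420x560 float32, m along the optical axis (not along the pixel's ray), 0 where there is no reading), "K" (3x3 intrinsics, pixels), "pose" (4x4, takes a point from camera to world coordinates); the wrist camera has in their place "tool_from_camera" (4x4, takes a point from camera to tool coordinates, whose origin is the TCP and whose axes are the flange's). Camera axes: x right, y down, z forward; pixel columns grow to the right and rows downward; lengths in m; the calibration is good to about 2 mm. A picture is of the moment at which its call begins: read the wrist's pose just before it.
- robot.finish_job(): hands the job in; it is judged then, once.
The state is a dict: "time": time; "joint_pos": joint angles; "qd": joint speeds; "joint_torque": joint torques, N m; "tcp_pos": TCP position; "tool_rot": TCP orientation; "force": force on the tool from outside, world axes, zero at the start; "ft_torque": the same for the moment, N m; "opening": finger opening in m; "gripper_force": force on a finger pad.
Only numpy, scipy, OpenCV 4.12 (cv2) and the standard library are available. Lean on these libraries where they do the work, as an engineer would, in place of code of your own. Each camera call takes 0.05 s, during which the arm holds its last target. There are 200 camera calls.

## Working session

There is one attempt and no reset: what is moved stays moved. The work goes in short steps, Python scripts to look and compute and a tool call to move; the robot and the scene stay as the last step left them, time stands still between calls to the robot, and variables do not carry over. Pictures are saved under pics/ and viewed, at most 10 in all, crops included, and the job is handed in when it is done.

Besides the shell and the picture viewer there is one more tool, called after "Call:" by a JSON object that holds its "method" and its "body", one argument or row to a line. carry_out: Moves the arm, as the interface text tells. Its arguments: {"type":"object","properties":{"plan":{"type":"array","items":{"type":"array","items":{"type":"number"}}},"hand":{"type":"number"},"grip_force":{"type":"number"}},"required":["plan"]}

```bash
mkdir -p pics
cat > h.py <<'E'
import numpy as np, cv2
from workcell import robot, imaging
from scipy.spatial.transform import Rotation as R
def grab(n):
    s=robot.state(); im=imaging.get_image(n)
    if 'pose' in im: T=np.array(im['pose'])
    else:
        W=np.eye(4); W[:3,:3]=R.from_rotvec(s['tool_rot']).as_matrix(); W[:3,3]=s['tcp_pos']
        T=W@np.array(im['tool_from_camera'])
    return im['pixels'],im['z_map'],np.array(im['K']),T
def cloud(z,K,T):
    v,u=np.mgrid[:z.shape[0],:z.shape[1]]
    P=np.stack([(u-K[0,2])/K[0,0]*z,(v-K[1,2])/K[1,1]*z,z],-1)
    return P@T[:3,:3].T+T[:3,3]
def ray(u,v,h,K,T):
    d=T[:3,:3]@np.array([(u-K[0,2])/K[0,0],(v-K[1,2])/K[1,1],1]); o=T[:3,3]
    return o+d*(h-o[2])/d[2]
def save(n,px,f=1,crop=None):
    if crop: px=px[crop[1]:crop[3],crop[0]:crop[2]]
    cv2.imwrite(n,cv2.resize(px[...,::-1],None,fx=f,fy=f,interpolation=cv2.INTER_CUBIC))
E
python3 - <<'E'
from h import *
for n in ('top','scene'):
    px,z,K,T=grab(n); save(f'pics/{n}.png',px,1.4); np.savez(f'{n}.npz',px=px,z=z,K=K,T=T); print(T.round(3),K)
s=robot.state(); print(s['time'],s['tcp_pos'],s['tool_rot'],s['opening'])
E
```

```text
[[-0.003 -0.982  0.187  0.351]
 [-1.     0.    -0.017  0.065]
 [ 0.017 -0.187 -0.982  1.044]
 [ 0.     0.     0.     1.   ]] [[386.24984556   0.         283.61866747]
 [  0.         386.24984556 207.51770454]
 [  0.           0.           1.        ]]
[[-0.304  0.518 -0.8    1.391]
 [ 0.953  0.181 -0.244  0.338]
 [ 0.019 -0.836 -0.548  0.684]
 [ 0.     0.     0.     1.   ]] [[433.7372832    0.         283.38587111]
 [  0.         433.7372832  206.40212528]
 [  0.           0.           1.        ]]
0.1 [ 0.17483861 -0.59958263  0.23861681] [-3.10867128e+00 -4.44029784e-01  5.27872735e-04] 0.08558755348873212
```

View pics/top.png

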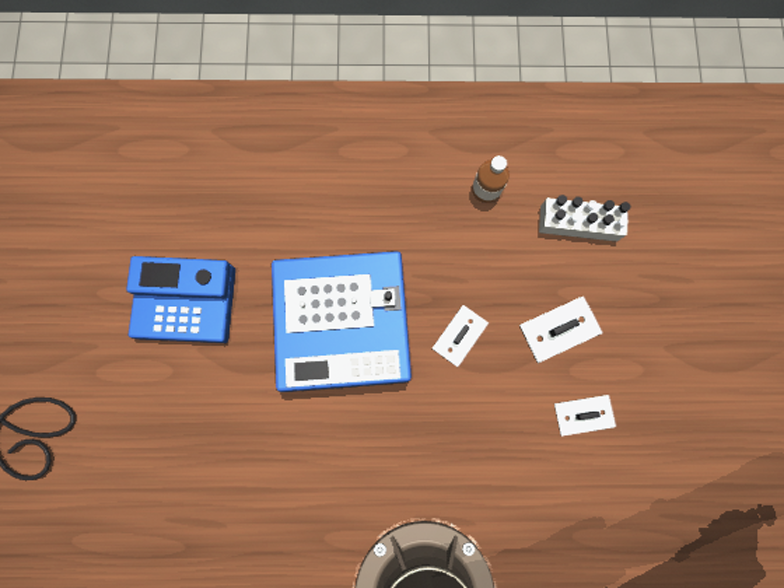

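View pics/scene.png

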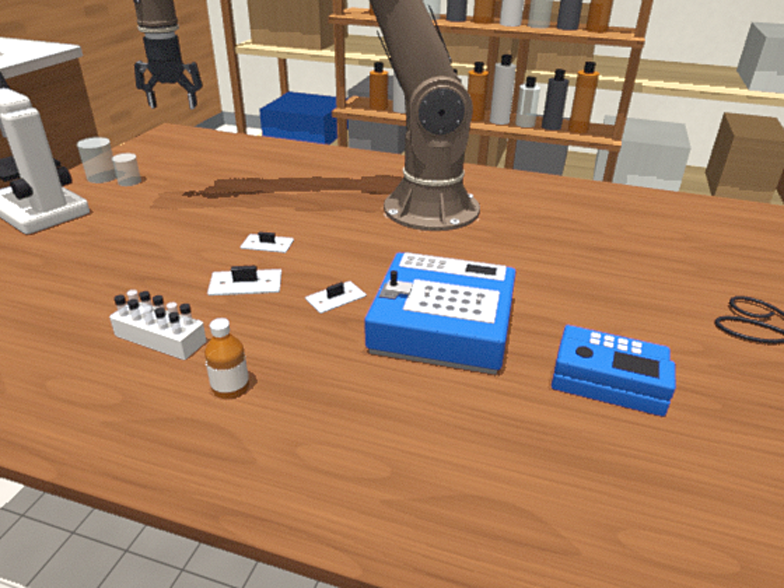

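The top view shows the largest plate at about (561,328), scaled 1.4. The block is at (329,303), its studs near (303,304) and (354,301), and the catch knob is at (388,297).

Run:
```python
from h import *
d=np.load('top.npz'); px,z,K,T=d['px'],d['z'],d['K'],d['T']
hsv=cv2.cvtColor(px,cv2.COLOR_RGB2HSV)
m=((hsv[...,1]<50)&(hsv[...,2]>150)).astype(np.uint8)
m[:65]=0
cs,_=cv2.findContours(m,cv2.RETR_EXTERNAL,cv2.CHAIN_APPROX_NONE)
C=cloud(z,K,T)
for c in cs:
    if cv2.contourArea(c)<300: continue
    x,y,w,h=cv2.boundingRect(c)
    q=C[y:y+h,x:x+w][m[y:y+h,x:x+w]>0]; hz=np.median(q[:,2])
    hh=0.005 if hz<.03 else .083
    P=np.array([ray(u,v,hh,K,T)[:2] for u,v in c[:,0]])
    r=cv2.minAreaRect(P.astype(np.float32)*1000)
    print((x,y,w,h),hz.round(4),[np.round(a,1) for a in r])
# blue casing
b=((hsv[...,0]>95)&(hsv[...,0]<125)&(hsv[...,1]>120)&(C[...,2]>.06)).astype(np.uint8)
b[:,:190]=0
P=C[b>0]; P=P[np.abs(P[:,2]-.08)<.006]
r=cv2.minAreaRect(P[:,:2].astype(np.float32)*1000); print('casing',r, np.median(P[:,2]))
# handle top
k=(hsv[...,2]<70)
sub=np.zeros_like(k); sub[205:265,365:435]=1
P=C[k&sub&(C[...,2]>.02)]; print('handle',len(P),P.mean(0),cv2.minAreaRect(P[:,:2].astype(np.float32)*1000),P[:,2].max())
sub[:]=0; sub[200:225,265:290]=1
P=C[k&sub&(C[...,2]>.1)]; print('knob',len(P),P.mean(0),P[:,2].max())
for a,bb in((303,304),(354,301)): print(ray(a/1.4,bb/1.4,.095,K,T))
save('pics/z.png',px,5,(190,175,300,255))
```

```text
(396, 282, 44, 30) 0.0038 [array([ 310. , -305.6]), array([ 60.9, 106.5]), np.float64(8.9)]
(204, 250, 82, 26) 0.0815 [array([395.7, 145.3]), array([ 50.6, 199.5]), np.float64(4.3)]
(309, 218, 40, 44) 0.0039 [array([461.3, -74.2]), array([ 61. , 105.5]), np.float64(53.8)]
(371, 212, 59, 47) 0.0051 [array([ 473.9, -269.8]), array([ 81.4, 141.6]), np.float64(24.1)]
(203, 196, 83, 42) 0.0835 [array([513.8, 147.3]), array([ 95.6, 205.5]), np.float64(4.4)]
(389, 141, 60, 27) 0.0457 [array([ 677.6, -305.9]), array([154.6,  61.2]), np.float64(83.5)]
casing ((482.720703125, 152.14846801757812), (237.92066955566406, 237.73036193847656), 4.165915489196777) 0.07988320860747589
handle 35 [ 0.46824659 -0.26248471  0.0363507 ] ((473.1519470214844, -268.7150573730469), (11.757477760314941, 50.391624450683594), 23.868427276611328) 0.04355844254260077
knob 10 [0.51460819 0.06493467 0.11581264] 0.12434322654317975
[0.5071529 0.2152431 0.095    ]
[0.51250133 0.12500015 0.095     ]
```

View pics/z.png

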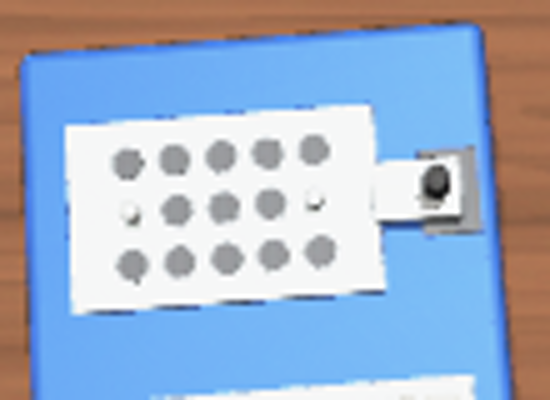

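Call:
{"method": "carry_out", "body": {
  "plan": [
    [0.299, 0.33, 0, 0, 0, 1.705],
    [0.299, 0.33, 0, 0, 0, 1.705],
    [0.299, 0.33, 0, 0, 0, 1.705],
    [0.299, 0.33, 0, 0, 0, 1.705],
    [0.299, 0.33, 0, 0, 0, 1.705],
    [0.299, 0.33, 0, 0, 0, 1.705],
    [0.299, 0.33, 0, 0, 0, 1.705],
    [0.299, 0.33, 0, 0, 0, 1.705]
  ]
}}

```text
time: 0.9
tcp_pos: [0.4444, -0.3019, 0.2393]
tool_rot: [-2.31, -2.129, 0.0]
force: [0.8, -0.8, -0.4]
opening: 0.0853
gripper_force: 0.0
```

Call:
{"method": "carry_out", "body": {
  "plan": [
    [0.03, 0.032, 0, 0, 0, 0.505],
    [0.03, 0.032, 0, 0, 0, 0.505],
    [0.03, 0.032, 0, 0, 0, 0.505],
    [0.03, 0.032, 0, 0, 0, 0.505],
    [0.03, 0.032, 0, 0, 0, 0.505],
    [0.03, 0.032, 0, 0, 0, 0.505]
  ]
}}

```text
time: 1.5
tcp_pos: [0.4733, -0.2717, 0.2391]
tool_rot: [-1.715, -2.631, -0.0]
force: [-0.5, 0.1, 0.1]
opening: 0.0853
gripper_force: 0.0
```

Run:
```python
from h import *
px,z,K,T=grab('wrist'); save('pics/w1.png',px,1.4); np.savez('w1.npz',px=px,z=z,K=K,T=T)
s=robot.state(); print(s['time'],s['tcp_pos'],s['tool_rot'],s['joint_pos'])
print(T.round(3),K)
```

```text
1.55 [ 0.4733627  -0.27165024  0.23915671] [-1.71489493e+00 -2.63184881e+00  4.06293892e-05] [ 0.78991464  0.35368043 -0.48441303  1.73664389  0.18226817  1.09631339
  0.6630931 ]
[[ 0.915  0.387  0.115  0.444]
 [ 0.404 -0.877 -0.261 -0.205]
 [-0.001  0.285 -0.959  0.374]
 [ 0.     0.     0.     1.   ]] [[309.98046542   0.         274.17093032]
 [  0.         309.98046542 214.44184248]
 [  0.           0.           1.        ]]
```

View pics/w1.png

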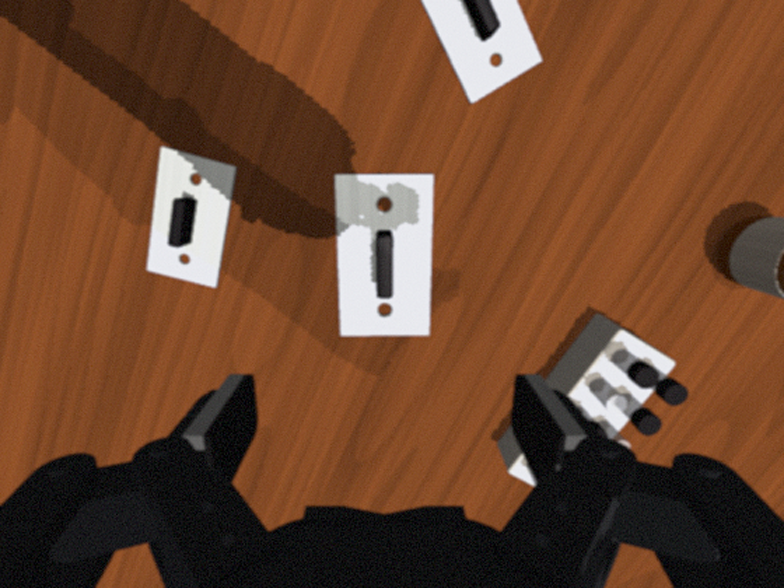

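The wrist view shows the largest plate in the middle, with its holes at (384,204) and (385,310) and its handle at (384,265), nearly aligned with the fingers.

```bash
cat >> h.py <<'E'
def plate(px,K,T,roi,h=.005):
    x0,y0,x1,y1=roi
    hsv=cv2.cvtColor(px,cv2.COLOR_RGB2HSV)
    m=((hsv[...,1]<70)&(hsv[...,2]>120)).astype(np.uint8)
    b=np.zeros_like(m); b[y0:y1,x0:x1]=m[y0:y1,x0:x1]
    c=max(cv2.findContours(b,cv2.RETR_EXTERNAL,cv2.CHAIN_APPROX_NONE)[0],key=cv2.contourArea)
    P=np.array([ray(u,v,h,K,T)[:2] for u,v in c[:,0]])
    r=cv2.minAreaRect(P.astype(np.float32)*1000); print('rect',r)
    inn=np.zeros_like(m); cv2.drawContours(inn,[c],-1,1,-1); inn=cv2.erode(inn,np.ones((3,3)))
    hole=((inn>0)&(hsv[...,1]>90)&(hsv[...,2]>40)).astype(np.uint8)
    n,l,st,ce=cv2.connectedComponentsWithStats(hole)
    for i in range(1,n):
        if st[i,4]>15: print('hole',st[i],ce[i],ray(*ce[i],h,K,T)[:2]*1000)
E
python3 - <<'E'
from h import *
d=np.load('w1.npz'); px,z,K,T=d['px'],d['z'],d['K'],d['T']
plate(px,K,T,(225,110,320,250))
C=cloud(z,K,T); q=C[110:250,225:320].reshape(-1,3); q=q[(q[:,2]>.037)&(q[:,2]<.045)]
print(np.median(q[:,2]),cv2.minAreaRect(q[:,:2].astype(np.float32)*1000))
E
```

```text
rect ((472.89794921875, -271.82489013671875), (82.9751968383789, 141.79188537597656), 24.039594650268555)
hole [270 141   9  10  66] [274.03030303 145.66666667] [ 453.92749506 -229.30360239]
hole [271 217   8   8  50] [274.44 220.5 ] [ 491.33986652 -312.76621446]
0.040018028978941494 ((472.7297668457031, -270.8104553222656), (12.38610553741455, 50.73897171020508), 24.139450073242188)
```

Call:
{"method": "carry_out", "body": {
  "plan": [
    [0.037, 0.443, 0.08, 0, 0, -0.346],
    [0.037, 0.443, 0.08, 0, 0, -0.346],
    [0.037, 0.443, 0.08, 0, 0, -0.346],
    [0.037, 0.443, 0.08, 0, 0, -0.346],
    [0.037, 0.443, 0.08, 0, 0, -0.346],
    [0.037, 0.443, 0.08, 0, 0, -0.346],
    [0.037, 0.443, 0.08, 0, 0, -0.346],
    [0.037, 0.443, 0.08, 0, 0, -0.346]
  ]
}}

```text
time: 2.35
tcp_pos: [0.506, 0.1209, 0.3105]
tool_rot: [2.142, 2.297, 0.0]
force: [0.9, -0.5, -0.1]
opening: 0.0854
gripper_force: 0.0
```

Call:
{"method": "carry_out", "body": {
  "plan": [
    [0.005, 0.051, 0.008, 0, 0, 0],
    [0.005, 0.051, 0.008, 0, 0, 0],
    [0.005, 0.051, 0.008, 0, 0, 0]
  ]
}}

```text
time: 2.65
tcp_pos: [0.5109, 0.1715, 0.3178]
tool_rot: [-2.137, -2.302, -0.0]
force: [0.3, -0.4, 1.0]
opening: 0.0855
gripper_force: 0.0
```

Run:
```python
from h import *
px,z,K,T=grab('wrist'); save('pics/w2.png',px,1.4); np.savez('w2.npz',px=px,z=z,K=K,T=T)
s=robot.state(); print(s['time'],s['tcp_pos'],s['tool_rot'])
```

```text
2.7 [0.51111872 0.16964333 0.31752734] [ 2.14050377e+00  2.29931698e+00 -1.26686645e-03]
```

View pics/w2.png

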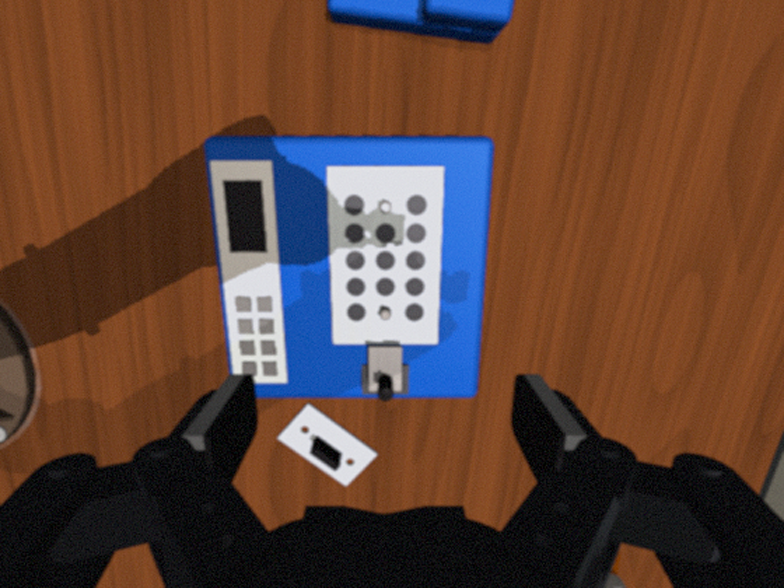

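The view shows the block at (386,255), stud tops at (384,206) and (385,313), and the knob at (385,385).

Run:
```python
from h import *
d=np.load('w2.npz'); px,z,K,T=d['px'],d['z'],d['K'],d['T']
C=cloud(z,K,T)
hsv=cv2.cvtColor(px,cv2.COLOR_RGB2HSV)
m=((hsv[...,1]<90)).astype(np.uint8); b=np.zeros_like(m); b[112:247,228:322]=m[112:247,228:322]
b=cv2.morphologyEx(b,cv2.MORPH_OPEN,np.ones((3,3)))
c=max(cv2.findContours(b,cv2.RETR_EXTERNAL,cv2.CHAIN_APPROX_NONE)[0],key=cv2.contourArea)
P=np.array([ray(u,v,.083,K,T)[:2] for u,v in c[:,0]],np.float32)
print('block',cv2.minAreaRect(P*1000))
for (u,v) in ((384/1.4,206/1.4),(384.5/1.4,313/1.4)):
    print('stud',ray(u,v,.0945,K,T)*1000)
    q=C[int(v)-8:int(v)+9,int(u)-8:int(u)+9].reshape(-1,3); q=q[(q[:,2]>.089)&(q[:,2]<.1)]
    print(len(q),q.mean(0)*1000,q.min(0)*1000,q.max(0)*1000)
q=C[245:290,258:292].reshape(-1,3); q=q[(q[:,2]>.117)&(q[:,2]<.135)]
print('knob',len(q),np.median(q,0)*1000,q.min(0),q.max(0))
m=(hsv[...,0]>95)&(hsv[...,0]<125)&(hsv[...,1]>120)&(np.abs(C[...,2]-.08)<.005); m[:90]=0
print('casing',cv2.minAreaRect(C[m][:,:2].astype(np.float32)*1000))
save('pics/st.png',px,6,(225,110,325,210))
```

```text
block ((511.31561279296875, 170.33837890625), (96.65201568603516, 156.85374450683594), 4.288227081298828)
stud [507.2265646  216.91686361  94.5       ]
62 [508.23929866 216.90448637  94.59938228] [503.49766812 212.28277118  90.47942739] [512.72088111 221.49789376  96.53682464]
stud [514.45039779 126.10762984  94.5       ]
56 [515.22326371 125.99820282  93.99103429] [511.10336742 120.01729918  89.07779378] [519.9177067  130.25508886  96.28245951]
knob 116 [519.27653459  65.9048804  123.55878491] [0.51329123 0.05738961 0.11750573] [0.52666955 0.07119726 0.12551336]
casing ((483.0556335449219, 151.4227294921875), (236.6097869873047, 236.3607940673828), 4.2669453620910645)
```

View pics/st.png

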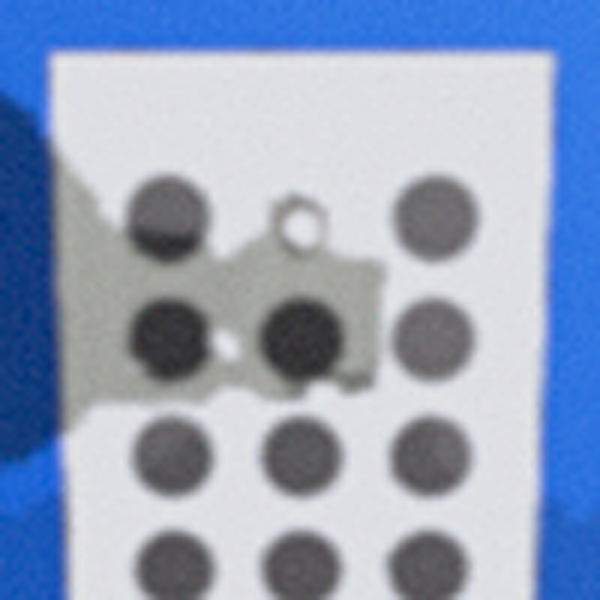

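Call:
{"method": "carry_out", "body": {
  "plan": [
    [-0.038, -0.442, -0.15, 0, 0, 0.35],
    [-0.038, -0.442, -0.15, 0, 0, 0.35],
    [-0.038, -0.442, -0.15, 0, 0, 0.35],
    [-0.038, -0.442, -0.15, 0, 0, 0.35],
    [-0.038, -0.442, -0.15, 0, 0, 0.35],
    [-0.038, -0.442, -0.15, 0, 0, 0.35],
    [-0.038, -0.442, -0.15, 0, 0, 0.35],
    [-0.038, -0.442, -0.15, 0, 0, 0.35]
  ]
}}

```text
time: 3.5
tcp_pos: [0.4772, -0.2068, 0.1907]
tool_rot: [1.713, 2.633, -0.002]
force: [0.3, 0.4, 0.5]
opening: 0.0852
gripper_force: 0.0
```

Call:
{"method": "carry_out", "body": {
  "plan": [
    [-0.0045, -0.0645, -0.02, 0, 0, 0],
    [-0.0045, -0.0645, -0.06, 0, 0, 0],
    [-0.0045, -0.0645, -0.11, 0, 0, 0],
    [-0.0045, -0.0645, -0.11, 0, 0, 0],
    [-0.0045, -0.0645, -0.11, 0, 0, 0]
  ]
}}

```text
time: 4.0
tcp_pos: [0.4735, -0.2676, 0.0817]
tool_rot: [-1.708, -2.634, 0.001]
force: [1.3, 0.1, 1.6]
opening: 0.0858
gripper_force: 0.0
```

Call:
{"method": "carry_out", "body": {
  "plan": [
    [-0.001, -0.003, -0.02, 0, 0, 0],
    [-0.001, -0.003, -0.05, 0, 0, 0],
    [-0.001, -0.003, -0.06, 0, 0, 0],
    [-0.001, -0.003, -0.062, 0, 0, 0],
    [-0.001, -0.003, -0.062, 0, 0, 0]
  ]
}}

```text
time: 4.5
tcp_pos: [0.4747, -0.2703, 0.021]
tool_rot: [1.706, 2.636, 0.0]
force: [0.4, -0.5, 0.2]
opening: 0.0857
gripper_force: 0.0
```

Call:
{"method": "carry_out", "body": {
  "plan": [
    [-0.002, -0.001, -0.001, 0, 0, 0],
    [-0.002, -0.001, -0.001, 0, 0, 0],
    [-0.002, -0.001, -0.001, 0, 0, 0],
    [-0.002, -0.001, -0.001, 0, 0, 0],
    [-0.002, -0.001, -0.001, 0, 0, 0],
    [-0.002, -0.001, -0.001, 0, 0, 0],
    [-0.002, -0.001, -0.001, 0, 0, 0],
    [-0.002, -0.001, -0.001, 0, 0, 0]
  ],
  "hand": 0.0,
  "grip_force": 60
}}

```text
time: 5.3
tcp_pos: [0.472, -0.2712, 0.0187]
tool_rot: [1.707, 2.637, 0.0]
force: [-0.3, -0.4, 4.9]
opening: 0.0131
gripper_force: 59.7
```

Call:
{"method": "carry_out", "body": {
  "plan": [
    [0, 0, 0.02, 0, 0, 0],
    [0, 0, 0.06, 0, 0, 0],
    [0, 0, 0.1, 0, 0, 0],
    [0, 0, 0.15, 0, 0, 0],
    [0, 0, 0.16, 0, 0, 0],
    [0, 0, 0.16, 0, 0, 0]
  ]
}}

```text
time: 5.9
tcp_pos: [0.4725, -0.2717, 0.18]
tool_rot: [1.705, 2.634, -0.0]
force: [0.4, -0.4, -2.6]
opening: 0.0134
gripper_force: 59.0
```

Run:
```python
from h import *
px,z,K,T=grab('wrist'); save('pics/w3.png',px,1.4); np.savez('w3.npz',px=px,z=z,K=K,T=T)
s=robot.state(); print(s['time'],s['tcp_pos'],s['tool_rot'],s['force'],s['opening'])
```

```text
5.95 [ 0.47138952 -0.2713198   0.17806234] [ 1.70728766e+00  2.63683436e+00 -5.90165309e-04] [-0.19025011 -0.42806573 -2.3581781 ] 0.013117792177111775
```

View pics/w3.png

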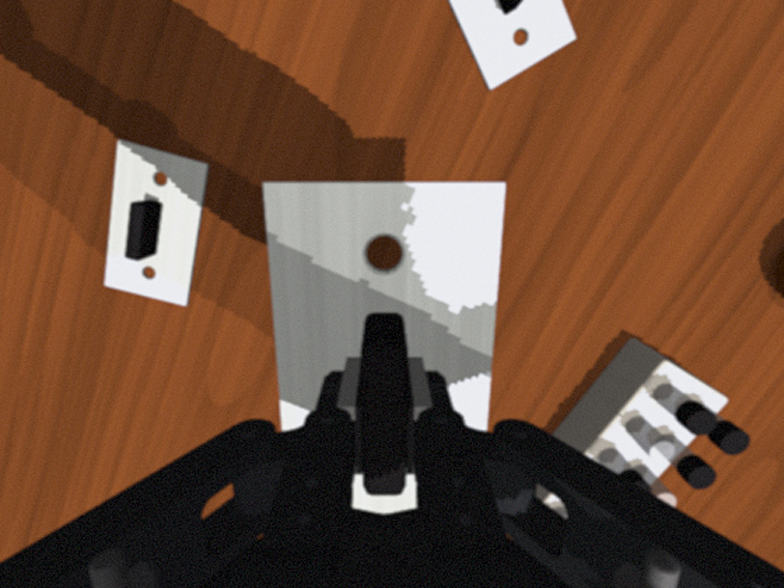

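The plate is held level, with its far hole visible at (384,253) and its far edge at row 182. I'll work out the offset within the grasp next.

```bash
cat >> h.py <<'E'
def held(px,z,K,T,tcp,dz=-.0137):
    C=cloud(z,K,T); h=tcp[2]+dz
    g=cv2.cvtColor(px,cv2.COLOR_RGB2GRAY); g=g[160:205,255:295]
    m=(np.abs(C[...,2]-h)<.006).astype(np.uint8)
    pts=[]
    for u in range(205,345,5):
        col=np.where(m[100:300,u])[0]
        if len(col): pts.append(ray(u,100+col[0]-.5,h,K,T)[:2])
    pts=np.array(pts,np.float32)*1000
    L=cv2.fitLine(pts,cv2.DIST_HUBER,0,.01,.01).ravel(); print('edge pt',L[2:],'ang',np.degrees(np.arctan2(L[1],L[0])))
    q=C[(m>0)]; q=q[(np.linalg.norm(q[:,:2]-tcp[:2],axis=1)<.09)]; A=np.c_[q[:,:2]-tcp[:2],np.ones(len(q))]
    print('plane',np.linalg.lstsq(A,q[:,2]-tcp[2],rcond=None)[0])
    hl=cv2.GaussianBlur(g,(3,3),0)<75
    n,l,st,ce=cv2.connectedComponentsWithStats(hl.astype(np.uint8))
    for i in range(1,n):
        if 60<st[i,4]<1500: print('hole',st[i],ce[i]+[255,160],ray(*(ce[i]+[255,160]),h,K,T)*1000)
E
python3 - <<'E'
from h import *
d=np.load('w3.npz'); held(d['px'],d['z'],d['K'],d['T'],np.array([.4714,-.2713,.1781]))
E
```

```text
edge pt [ 439.54858 -210.43594] ang 24.174007
plane [ 0.00257376 -0.00205502 -0.0116882 ]
hole [  7   9  25  24 474] [273.95147679 180.4556962 ] [ 453.64297203 -230.49860008  164.4       ]
```

Call:
{"method": "carry_out", "body": {
  "plan": [
    [0.02, 0.3, 0.02, 0, 0, -0.346],
    [0.02, 0.3, 0.02, 0, 0, -0.346],
    [0.02, 0.3, 0.02, 0, 0, -0.346],
    [0.02, 0.3, 0.02, 0, 0, -0.346],
    [0.02, 0.3, 0.02, 0, 0, -0.346],
    [0.028, 0.443, 0.02, 0, 0, -0.346],
    [0.028, 0.443, 0.02, 0, 0, -0.346],
    [0.028, 0.443, 0.02, 0, 0, -0.346]
  ]
}}

```text
time: 6.75
tcp_pos: [0.4955, 0.127, 0.1951]
tool_rot: [-2.134, -2.302, 0.005]
force: [2.2, -0.0, -2.1]
opening: 0.0131
gripper_force: 58.8
```

Call:
{"method": "carry_out", "body": {
  "plan": [
    [0.0055, 0.0445, -0.03, 0, 0, 0],
    [0.0055, 0.0445, -0.06, 0, 0, 0],
    [0.0055, 0.0445, -0.06, 0, 0, 0],
    [0.0055, 0.0445, -0.06, 0, 0, 0]
  ]
}}

```text
time: 7.15
tcp_pos: [0.5011, 0.1692, 0.1357]
tool_rot: [-2.134, -2.303, 0.007]
force: [0.8, -0.0, -1.8]
opening: 0.013
gripper_force: 58.9
```

Run:
```python
from h import *
s=robot.state(); print(s['time'],s['tcp_pos'],s['tool_rot'],s['force'],s['opening'])
px,z,K,T=grab('wrist'); save('pics/w4.png',px,1.4); np.savez('w4.npz',px=px,z=z,K=K,T=T)
held(px,z,K,T,np.array(s['tcp_pos']))
```

```text
7.15 [0.50111063 0.16924369 0.13569806] [-2.13388711 -2.30285657  0.00686169] [ 0.83026806 -0.02211263 -1.7564491 ] 0.0130024318063653
edge pt [497.9312  238.07199] ang 4.388422
plane [-0.00545487 -0.00189257 -0.01350805]
```

View pics/w4.png

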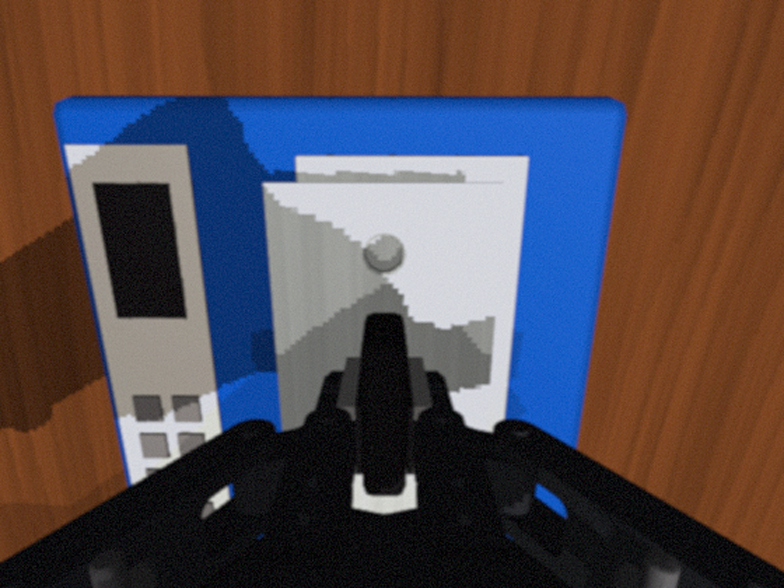

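The plate is hovering above the block. The plate's far corners are at (264,182) and (504,182), and the block's are at (296,156) and (527,156).

Run:
```python
from h import *
d=np.load('w4.npz'); px,z,K,T=d['px'],d['z'],d['K'],d['T']
a=np.radians(4.3); B=np.array([[np.cos(a),np.sin(a)],[-np.sin(a),np.cos(a)]])
g=px.astype(float).sum(2)
# subpixel-ish far edges: blue->white for block by saturation; plate by depth step
sat=cv2.cvtColor(px,cv2.COLOR_RGB2HSV)[...,1].astype(int)
col=range(225,370,8); bl=[]
for u in col:
    r=[v for v in range(100,125) if sat[v,u]<110]; bl.append(r[0]-.5 if r else -1)
print(bl)
f=lambda u,v,h:B@(ray(u/1.4,v/1.4,h,K,T)[:2]*1000)
for h in (.1357-.0137,.1357-.0117): print('plate',f(264,182,h),f(504,182,h), (f(264,182,h)+f(504,182,h))/2-[0,70])
print('block',f(296.5,156,.083),f(527.5,156,.083),(f(296.5,156,.083)+f(527.5,156,.083))/2-[0,78])
print('tcp', B@[501.11,169.24],'origin est',B@[511.4,171.3])
s=robot.state(); print(s['tcp_pos'],s['tool_rot'])
```

```text
[110.5, 110.5, 110.5, 110.5, 110.5, 110.5, 110.5, 110.5, 110.5, 110.5, 110.5, 110.5, 110.5, 110.5, 110.5, 110.5, 110.5, 110.5, 110.5]
plate [472.31547925 200.22610449] [551.5350516  200.34781296] [511.92526542 130.28695873]
plate [472.85919613 200.27686438] [551.01123941 200.39693276] [511.93521777 130.33689857]
block [475.87150385 209.55668001] [570.52755994 209.67606127] [523.1995319  131.61637064]
tcp [512.38884199 131.1910222 ] origin est [522.80433319 132.47369247]
[0.50209966 0.16923042 0.13693842] [-2.13601265 -2.30265656  0.00325655]
```

Call:
{"method": "carry_out", "body": {
  "plan": [
    [0, 0.0016, -0.008, 0, 0, 0],
    [0, 0.0016, -0.016, 0, 0, 0],
    [0, 0.0016, -0.018, 0, 0, 0],
    [0, 0.0016, -0.02, 0, 0, 0],
    [0, 0.0016, -0.02, 0, 0, 0],
    [0, 0.0016, -0.02, 0, 0, 0]
  ]
}}

```text
time: 7.8
tcp_pos: [0.5026, 0.1719, 0.1178]
tool_rot: [2.136, 2.304, 0.0]
force: [-0.1, -0.2, -1.5]
opening: 0.0131
gripper_force: 59.0
```

Call:
{"method": "carry_out", "body": {
  "plan": [
    [-0.001, -0.0008, -0.001, 0, 0, 0],
    [-0.001, -0.0008, -0.002, 0, 0, 0],
    [-0.001, -0.0008, -0.003, 0, 0, 0],
    [-0.001, -0.0008, -0.004, 0, 0, 0],
    [-0.001, -0.0008, -0.0045, 0, 0, 0],
    [-0.001, -0.0008, -0.0045, 0, 0, 0]
  ]
}}

```text
time: 8.4
tcp_pos: [0.5015, 0.1711, 0.1136]
tool_rot: [2.135, 2.304, 0.0]
force: [-3.3, -2.1, 6.1]
opening: 0.0135
gripper_force: 60.5
```

Call:
{"method": "carry_out", "body": {
  "plan": [
    [0.002, 0.0002, -0.0005, 0, 0, 0],
    [0.004, 0.0003, -0.0005, 0, 0, 0],
    [0.006, 0.0004, -0.0005, 0, 0, 0],
    [0.0075, 0.0006, -0.0008, 0, 0, 0],
    [0.0085, 0.0006, -0.001, 0, 0, 0],
    [0.0092, 0.0007, -0.001, 0, 0, 0]
  ]
}}

```text
time: 9.0
tcp_pos: [0.5108, 0.1717, 0.1119]
tool_rot: [2.136, 2.304, 0.0]
force: [-2.0, 0.1, -1.5]
opening: 0.0132
gripper_force: 59.1
```

Call:
{"method": "carry_out", "body": {
  "plan": [
    [0.0005, 0, -0.001, 0, 0, 0],
    [0.0008, 0, -0.002, 0, 0, 0],
    [0.0008, 0, -0.003, 0, 0, 0],
    [0.0008, 0, -0.004, 0, 0, 0],
    [0.0008, 0, -0.004, 0, 0, 0]
  ]
}}

```text
time: 9.5
tcp_pos: [0.5114, 0.1717, 0.1078]
tool_rot: [-2.135, -2.304, 0.0]
force: [0.4, -0.7, -1.7]
opening: 0.0129
gripper_force: 59.1
```

Both holes are over the studs, 6 mm down with no resistance. Next I'll lower the plate the rest of the way.

Call:
{"method": "carry_out", "body": {
  "plan": [
    [0, 0, -0.002, 0, 0, 0],
    [0, 0, -0.004, 0, 0, 0],
    [0, 0, -0.0055, 0, 0, 0],
    [0, 0, -0.0065, 0, 0, 0],
    [0, 0, -0.007, 0, 0, 0],
    [0, 0, -0.007, 0, 0, 0]
  ]
}}

```text
time: 10.1
tcp_pos: [0.5114, 0.1717, 0.1017]
tool_rot: [2.135, 2.304, -0.0]
force: [-4.4, -1.8, 8.2]
opening: 0.0132
gripper_force: 60.5
```

Call:
{"method": "carry_out", "body": {
  "plan": [
    [0, 0, -0.001, 0, 0, 0],
    [0, 0, -0.001, 0, 0, 0],
    [0, 0, -0.001, 0, 0, 0],
    [0, 0, 0.0, 0, 0, 0],
    [0, 0, 0.02, 0, 0, 0],
    [0, 0, 0.05, 0, 0, 0],
    [0, 0, 0.08, 0, 0, 0],
    [0, 0, 0.08, 0, 0, 0]
  ],
  "hand": 0.06
}}

```text
time: 10.9
tcp_pos: [0.5135, 0.1731, 0.1849]
tool_rot: [2.134, 2.302, 0.009]
force: [0.8, 0.1, 0.0]
opening: 0.0599
gripper_force: 0.0
```

Run:
```python
from h import *
s=robot.state(); print(s['time'],s['tcp_pos'],s['tool_rot'],s['force'],s['opening'])
px,z,K,T=grab('wrist'); save('pics/w5.png',px,1.2)
C=cloud(z,K,T)
px2,z2,K2,T2=grab('top'); cv2.imwrite('pics/t5.png',np.vstack([cv2.resize(px2[175:255,190:300][...,::-1],(672,488))]))
big=np.hstack([cv2.resize(px[...,::-1],(400,300)),cv2.resize(px2[175:257,190:300][...,::-1],(400,300))]); cv2.imwrite('pics/c5.png',big)
a=np.radians(4.3); B=np.array([[np.cos(a),np.sin(a)],[-np.sin(a),np.cos(a)]])
q=cloud(z2,K2,T2).reshape(-1,3); l=(q[:,:2]*1000-[511.4,171.3])@B.T
for yy in (-60,-30,30,60):
    for xx in(-25,25):
        k=(abs(l[:,0]-xx)<8)&(abs(l[:,1]-yy)<8)&(q[:,2]<.1); print(xx,yy,k.sum(),np.median(q[k,2]).round(4))
k=(abs(l[:,0])<15)&(l[:,1]<-85)&(l[:,1]>-130)&(q[:,2]>.116)&(q[:,2]<.13); print('knob local',np.median(l[k],0),l[k].min(0),l[k].max(0))
```

```text
10.9 [0.51347196 0.17314602 0.18491588] [2.13355145 2.30215873 0.00916467] [0.81193092 0.11033149 0.0202655 ] 0.05990305489984518
-25 -60 0 nan
25 -60 0 nan
-25 -30 0 nan
25 -30 0 nan
-25 30 0 nan
25 30 0 nan
-25 60 0 nan
25 60 0 nan
  return _methods._mean(a, axis=axis, dtype=dtype,
  ret = ret.dtype.type(ret / rcount)
  ret = um.true_divide(
Traceback (most recent call last):
ValueError: zero-size array to reduction operation minimum which has no identity
```

View pics/c5.png

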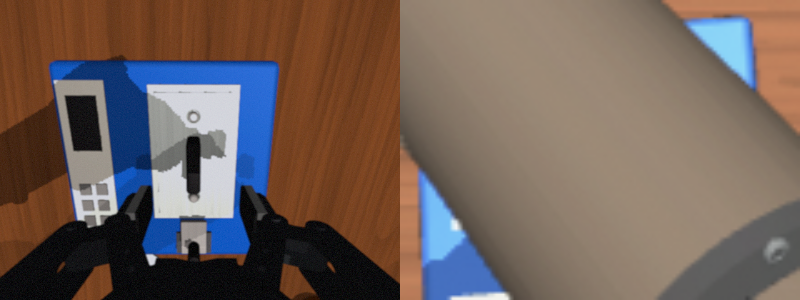

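The wrist half of the picture shows both studs through the plate's holes, at (194,117) and (194,198), so it is home and released. The knob is at (194,247). The arm hides the block from the top camera.

Call:
{"method": "carry_out", "body": {
  "plan": [
    [0.0085, -0.107, 0, 0, 0, 0],
    [0.0085, -0.107, 0, 0, 0, 0],
    [0.0085, -0.107, 0, 0, 0, 0],
    [0.0085, -0.107, -0.03, 0, 0, 0],
    [0.0085, -0.107, -0.035, 0, 0, 0],
    [0.0085, -0.107, -0.035, 0, 0, 0]
  ]
}}

```text
time: 11.6
tcp_pos: [0.5187, 0.065, 0.1447]
tool_rot: [-2.133, -2.303, 0.004]
force: [-0.1, -0.4, -0.6]
opening: 0.0599
gripper_force: 0.0
```

Call:
{"method": "carry_out", "body": {
  "plan": [
    [0.001, -0.0005, -0.015, 0, 0, 0],
    [0.001, -0.0005, -0.03, 0, 0, 0],
    [0.001, -0.0005, -0.036, 0, 0, 0],
    [0.001, -0.0005, -0.036, 0, 0, 0]
  ]
}}

```text
time: 12.0
tcp_pos: [0.5207, 0.0648, 0.1099]
tool_rot: [-2.134, -2.305, 0.001]
force: [0.1, -0.6, -0.2]
opening: 0.06
gripper_force: 0.0
```

Call:
{"method": "carry_out", "body": {
  "plan": [
    [0, 0, 0, 0, 0, 0],
    [0, 0, 0, 0, 0, 0],
    [0, 0, 0, 0, 0, 0],
    [0, 0, 0, 0, 0, 0],
    [0, 0, 0, 0, 0, 0],
    [0, 0, 0, 0, 0, 0]
  ],
  "hand": 0.0,
  "grip_force": 30
}}

```text
time: 12.6
tcp_pos: [0.5199, 0.0643, 0.1106]
tool_rot: [-2.135, -2.304, 0.002]
force: [-6.4, -0.1, 8.2]
opening: 0.0127
gripper_force: 29.3
```

Call:
{"method": "carry_out", "body": {
  "plan": [
    [-0.0004, 0.002, 0.002, 0, 0, 0],
    [-0.0007, 0.005, 0.002, 0, 0, 0],
    [-0.001, 0.008, 0.002, 0, 0, 0],
    [-0.001, 0.011, 0.002, 0, 0, 0],
    [-0.0012, 0.014, 0.002, 0, 0, 0],
    [-0.0013, 0.016, 0.002, 0, 0, 0]
  ]
}}

```text
time: 13.2
tcp_pos: [0.5185, 0.0803, 0.1112]
tool_rot: [-2.134, -2.303, 0.003]
force: [-1.2, -1.2, -22.1]
opening: 0.0124
gripper_force: 30.1
```

Call:
{"method": "carry_out", "body": {
  "plan": [
    [0, 0.001, -0.0015, 0, 0, 0],
    [-0.0001, 0.002, -0.0015, 0, 0, 0],
    [-0.0002, 0.003, -0.0015, 0, 0, 0],
    [-0.0003, 0.004, -0.0015, 0, 0, 0],
    [-0.0003, 0.005, -0.0015, 0, 0, 0],
    [-0.0003, 0.005, -0.0015, 0, 0, 0]
  ]
}}

```text
time: 13.8
tcp_pos: [0.5184, 0.0836, 0.1109]
tool_rot: [2.136, 2.303, -0.005]
force: [-6.3, -7.8, -5.8]
opening: 0.0126
gripper_force: 31.8
```

Call:
{"method": "carry_out", "body": {
  "plan": [
    [0.0005, 0.001, 0, 0, 0, 0],
    [0.0005, 0.0015, 0, 0, 0, 0],
    [0.0005, 0.0015, 0, 0, 0, 0]
  ]
}}

```text
time: 14.1
tcp_pos: [0.5185, 0.0838, 0.1109]
tool_rot: [2.137, 2.301, -0.009]
force: [-8.9, -12.0, -2.3]
opening: 0.0124
gripper_force: 32.2
```

The catch is against its stop: 12 N and no more travel. I'll release it and lift.

Call:
{"method": "carry_out", "body": {
  "plan": [
    [0.0005, 0, 0, 0, 0, 0],
    [0.0005, 0, 0, 0, 0, 0],
    [0.0005, 0, 0, 0, 0, 0],
    [0.0005, 0, 0.005, 0, 0, 0],
    [0.0005, 0, 0.04, 0, 0, 0],
    [0.0005, 0, 0.08, 0, 0, 0],
    [0.0005, -0.04, 0.12, 0, 0, 0],
    [0.0005, -0.08, 0.14, 0, 0, 0]
  ],
  "hand": 0.06
}}

```text
time: 14.9
tcp_pos: [0.5215, 0.0097, 0.2537]
tool_rot: [2.128, 2.308, 0.007]
force: [1.1, -1.0, 0.1]
opening: 0.0597
gripper_force: 0.0
```

Call:
{"method": "carry_out", "body": {
  "plan": [
    [-0.04, -0.05, 0, 0, 0, 0],
    [-0.08, -0.1, 0, 0, 0, 0],
    [-0.1, -0.15, 0, 0, 0, 0],
    [-0.1, -0.2, 0, 0, 0, 0],
    [-0.1, -0.25, 0, 0, 0, 0],
    [-0.1, -0.25, 0, 0, 0, 0]
  ]
}}

```text
time: 15.5
tcp_pos: [0.4196, -0.2465, 0.251]
tool_rot: [2.138, 2.298, -0.001]
force: [0.5, 0.3, 0.4]
opening: 0.0601
gripper_force: 0.0
```

Run:
```python
from h import *
s=robot.state(); print(s['time'],s['tcp_pos'],s['force'])
px,z,K,T=grab('top'); save('pics/t6.png',px,6,(190,175,300,257))
a=np.radians(4.3); B=np.array([[np.cos(a),np.sin(a)],[-np.sin(a),np.cos(a)]])
q=cloud(z,K,T).reshape(-1,3); l=(q[:,:2]*1000-[511.4,171.3])@B.T
for yy in (-60,-30,30,60):
    for xx in(-28,28):
        k=(abs(l[:,0]-xx)<7)&(abs(l[:,1]-yy)<7); print(xx,yy,k.sum(),np.median(q[k,2]).round(4))
k=(abs(l[:,0])<15)&(l[:,1]<-75)&(l[:,1]>-130)&(q[:,2]>.116)&(q[:,2]<.13); print('knob local',np.median(l[k],0) if k.any() else None)
```

```text
15.5 [ 0.41955334 -0.24647418  0.25100354] [0.47823094 0.25061544 0.40750438]
-28 -60 27 0.0881
28 -60 30 0.0883
-28 -30 29 0.088
28 -30 28 0.0884
-28 30 28 0.0886
28 30 29 0.0881
-28 60 30 0.0886
28 60 29 0.0886
knob local [ -0.30665333 -87.0479456 ]
```

View pics/t6.png

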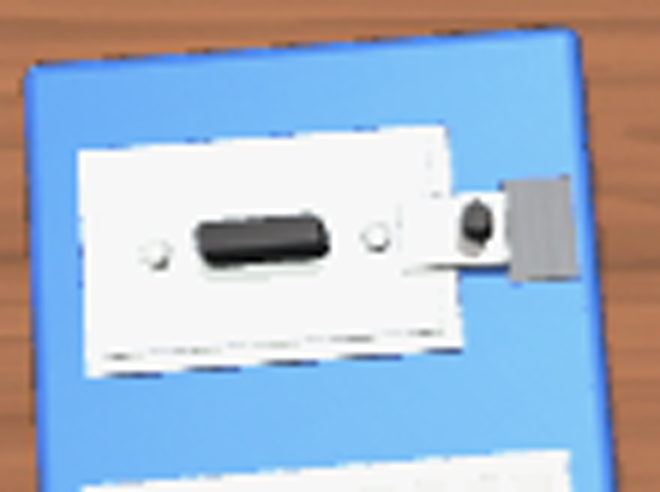

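The plate is flat at 88 mm, with its studs showing at (155,255) and (376,238). The tongue lies over its edge at about (425,235), and the knob is at its end stop.

```bash
python3 -c "
from workcell import robot
print(robot.finish_job())"
```

```text
the job is handed in; nothing more can be done
None
```

The largest cover plate is home over both studs and flat on the block, the catch is fully in with its tongue over the plate's edge, and I handed the job in after about 15.5 s with the gripper clear.

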